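Set the sample valve to its index

TASK

Two manual valves with the same black pointer knob stand on the bench beside the chromatographs: one on a square block, one on a round foot. Turn the knob of the square-block valve until its pointer lines up with the small raised metal index tab on the ring around that knob, then let go. Do not turn the knob on the round foot.

Things in the scene. Friction and masses are not known exactly. Their poses are not given: they have to be found in the camera images.
- square_grip (a point): Knob to turn: point on its vertical axis inside the upright black grip bar (60 mm long, 16 wide, 46 high), 12 mm below the bar's top, 87 mm above the bench, 34 mm above the 76 mm disc that carries the bar. x axis: along the bar to the pointer end; y: across the bar; z up. Friction about 0.08 N m, no spring, stays where left. Set by an anticlockwise turn (from above) of 25 to 82 degrees.
- square_pointer (a point): Pointer tip of that knob: end of the small low nose at one end of the bar, below the half of the bar's top that has a white line; 41 mm from the axis, 63 mm above the bench; goes round with the knob. The valve is a fixed white block 130 x 130 mm, 45 mm high.
- square_tab (a point): Index tab of that valve: fixed upright bare aluminium tab 18 mm long (radially), 9 mm wide, its top 57 mm above the bench, on the thin dark ring (108 mm across) round the knob. The point is at the top of its inner end, 41 mm from the axis: the pointer tip stands just over it when set. Its angle on the block varies.
- round_pointer (a point): Pointer tip of the other valve's knob, to be left as it is: an equal knob, ring and tab, on a fixed round white foot 130 mm across and 45 mm high. The tip is 41 mm from that knob's axis, 63 mm above the bench.

How it is judged:
By the outcome, as a careful person would: the job done as asked, in the order asked, and still so for the second after the job is handed in, with the robot touching nothing.
It also fails if it takes over 32 s, if anything falls off the work surface, if the arm or the gripper's body presses on something with over 40 N, if the wrist force passes 120 N, or if a joint passes its speed limit or range.

ROBOT

A 6-joint arm with a two-finger parallel gripper is mounted at the origin on the work surface. World frame = base frame: x ahead of the robot, y to its left, z up, the work surface at z = 0. Lengths are in mm, angles in degrees, forces in N, time in s.
With the tool pointing down it reaches from about 350 to 850 mm from the base axis. Payload 8.1 kg.
Tool frame: the origin (TCP) lies between the finger pads; the fingertips stand 22 mm ahead of it and the grasp point (between the pads) lies 3 mm ahead of it; z points along the fingers, y is the line along which they close (so a half turn about z gives the same grasp; the last joint's range is limited). The gripper opens to 85 mm and grips with 20 to 120 N. Pads are 22 mm wide; open, the fingers measure 114 mm over their backs; the gripper's body (76 mm by 85 mm) begins 54 mm behind the grasp point. The pads swing forward as they close: fully open they stand 13 mm farther back than shut.
Start: joints at [-73.075, 7.471, 85.268, -0, 87.261, -4.893], TCP at [223.018, -557.017, 253.292] pointing down, gripper open.
Joint ranges: [-169.43, 169.43], [-51.17, 129.36], [1.28, 143.12], [-76.62, 256.62], [0, 156.53], [-152.29, 152.29]. Speed limits (degrees/s): [136.94, 136.94, 159.86, 180, 180, 180].

INTERFACE

Orientations are given as [roll, pitch, yaw] about the fixed x, y, z axes, in that order (R = Rz(yaw) Ry(pitch) Rx(roll)).
In Python, from bench import sense, snapshot, calibration, hand_in gives the robot as it stands.
- The arm moves only by the shell command python3 -m crank 'ROWS' [FORCE]. ROWS is JSON, a list of rows, each a list of 5 numbers: the shift along the tool's x, y, z in cm, then the turn about the tool's z in rad, then the finger opening in cm, from 0 to 8.54. A call has 1 to 20 rows; each row is the pose to reach, as a shift and turn from the pose commanded when the call began, along the tool's axes at that moment; what a row does not reach only later rows make up. A row lasts 1/10 s, in which the tool goes at most 50 mm and 8.59 degrees, less where a joint would pass 70% of its speed; a pose out of reach is approached as far as the arm can. A call with a gripper value outside its range is refused whole. The fingers move at their own pace and stop on an object; FORCE is the grip in N (left out, the last holds). Time passes only in rows, so rows that repeat a pose let the fingers close. It gives the time, the measured TCP pose, the force, the opening and the grip force at its end, in the units of the state.
- sense(): the state, without advancing time (a new reading comes with each control period).
- snapshot(name): name is "scene" or "top" or "wrist"; returns (picture, depth): 384x512x3 uint8, red, green, blue; 384x512 float32, mm along the optical axis (not along the pixel's ray), 0 where there is no reading.
- calibration(name): a dict with "fovy" (degrees; the focal length in pixels is half the picture's height over the tangent of half this angle, whatever the lens; pixels are square), "cx", "cy" (the principal point, pixels), "k1" (the pictures are not rectified: a ray, as slopes to the right and down, at radius r is drawn at 1 + k1 r^2 times it, then the intrinsics apply), "rvec" (rotation vector, rad) and "tvec" (3), from world to camera coordinates, as OpenCV has them; the wrist camera has in their place "tool_from_camera" (4x4, takes a point from camera to tool coordinates, whose origin is the TCP and whose axes are the flange's). Camera axes: x right, y down, z forward; pixel columns grow to the right and rows downward; lengths in mm; the calibration is good to about 2 mm. A picture is of the moment at which its call begins: read the wrist's pose just before it. calibration takes no time and is no camera call.
- hand_in(): hands the job in; it is judged then, once.
The state is a dict: "time": time; "joint_pos": joint angles; "qd": joint speeds; "joint_efforts": joint torques, N m; "tool_pos": TCP position; "tcp_rot": TCP orientation; "ft_force": force on the tool from outside, world axes, zero at the start; "wrist_torque": the same for the moment, N m; "finger_gap": finger opening in mm; "grip_force": force on a finger pad.
Only numpy, scipy, OpenCV 4.12 (cv2) and the standard library are available. Lean on these libraries where they do the work, as an engineer would, in place of code of your own. Each camera call takes 0.05 s, during which the arm holds its last target. There are 200 camera calls.

## Working session

There is one attempt and no reset: what is moved stays moved. The work goes in short steps, Python scripts to look and compute and a shell command to move; the robot and the scene stay as the last step left them, time stands still between calls to the robot, and variables do not carry over. Pictures are saved under pics/ and viewed, at most 10 in all, crops included, and the job is handed in when it is done.

```bash
mkdir -p pics; cat > h.py <<'E'
import numpy as np, cv2
from bench import sense, snapshot, calibration
from scipy.spatial.transform import Rotation as R
def cam(name):
    c=calibration(name); f=192/np.tan(np.radians(c['fovy']/2))
    K=np.array([[f,0,c['cx']],[0,f,c['cy']],[0,0,1]]); D=np.array([c['k1'],0,0,0.])
    if 'rvec' in c:
        Rm=cv2.Rodrigues(np.array(c['rvec'],float))[0]; t=np.array(c['tvec'],float).ravel()
        return K,D,Rm.T,-Rm.T@t
    s=sense(); T=np.array(c['tool_from_camera']); Rt=R.from_euler('xyz',s['tcp_rot'],degrees=True).as_matrix()
    return K,D,Rt@T[:3,:3],Rt@T[:3,3]+np.array(s['tool_pos'])
def rays(C,uv):
    p=cv2.undistortPoints(np.array(uv,float).reshape(-1,1,2),C[0],C[1]).reshape(-1,2)
    return np.c_[p,np.ones(len(p))]@C[2].T
def atz(C,uv,z):
    d=rays(C,uv); return C[3]+d*((np.array(z)-C[3][2])/d[:,2])[:,None]
def cloud(C,depth):
    v,u=np.mgrid[:384,:512]; d=rays(C,np.stack([u,v],-1).reshape(-1,2))
    return (C[3]+d*depth.reshape(-1,1)).reshape(384,512,3)
E
python3 - <<'E'
from h import *
print(sense())
for n in ['top','scene']:
    C=cam(n); p,d=snapshot(n); np.savez(''+n+'.npz',p=p,d=d)
    cv2.imwrite(f'pics/{n}1.png',p[:,:,::-1]); print(n,C[3],C[2][:,2])
E
```

```text
{'time': 0.0, 'joint_pos': array([-7.30753926e+01,  7.51520143e+00,  8.53318074e+01,  1.03413469e-03,
        8.72629402e+01, -4.89399950e+00]), 'qd': array([-0.07192953,  0.05473202,  0.12422545, -0.05218432,  0.02133841,
        0.02491384]), 'joint_efforts': array([-8.16123211e-04, -5.69395566e+01, -5.00554097e+01, -4.14234119e-04,
        1.42987934e-02,  1.15494583e-05]), 'tool_pos': array([ 222.86260037, -556.49828075,  252.2192127 ]), 'tcp_rot': array([-1.79890540e+02, -1.04091192e-02,  2.18185466e+01]), 'ft_force': array([-0.45163213, -0.30010531,  0.71369968]), 'wrist_torque': array([ 0.02098472, -0.0053299 ,  0.05353408]), 'grip_force': 0.0, 'finger_gap': 85.33028926311337}
top [4.09669028e+02 7.10908468e-01 8.94112663e+02] [ 0.20585381 -0.01444995 -0.97847607]
scene [1118.66510143  288.11800125  578.06898745] [-0.71958452 -0.36103298 -0.59317224]
```

View pics/top1.png

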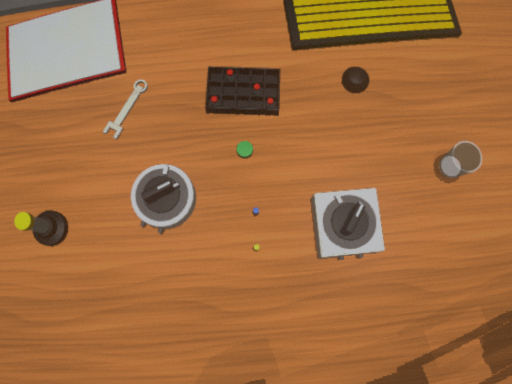

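View pics/scene1.png

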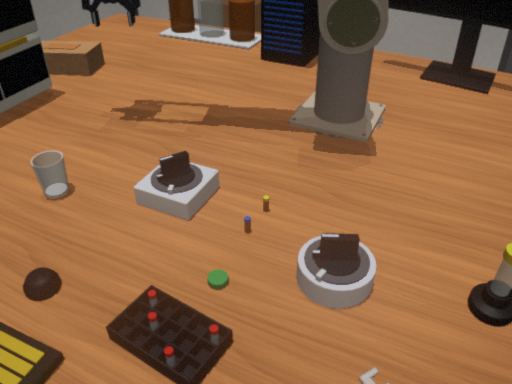

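The top view shows the square valve at about (350,220) and the round one at about (162,195). I'll zoom in on the square valve.

```bash
python3 - <<'E'
from h import *
a=np.load('top.npz')['p'][180:265,305:395]; b=np.load('scene.npz')['p'][140:225,130:220]
z=lambda i:cv2.resize(i,None,fx=4.4,fy=4.4*1,interpolation=cv2.INTER_CUBIC)
cv2.imwrite('pics/z1.png',np.hstack([z(a),z(b)])[:,:,::-1])
C=cam('top'); d=np.load('top.npz')['d']; P=cloud(C,d)[190:260,310:390].reshape(-1,3)
for lo,hi in[(40,48),(49,56),(92,104)]:
    q=P[(P[:,2]>lo)&(P[:,2]<hi)]; print(lo,len(q),q.mean(0),q.min(0),q.max(0))
    if lo==92:
        w,v=np.linalg.eigh(np.cov(q[:,:2].T)); print(w,v[:,1],np.degrees(np.arctan2(v[1,1],v[0,1])))
    if lo==40: print(cv2.minAreaRect(q[:,:2].astype(np.float32)))
E
```

```text
40 2378 [ 498.3768891  -193.44408985   44.97494726] [ 437.19387    -262.45831536   40.02092508] [ 566.7840294  -130.97626345   47.99750202]
((501.7237243652344, -196.61898803710938), (130.04501342773438, 129.92054748535156), 0.9164137840270996)
49 958 [ 501.54845876 -194.94474154   52.00770477] [ 449.50641756 -248.79923464   49.0039569 ] [ 561.8268082  -135.46046713   55.98003406]
92 266 [ 501.79832324 -195.18414478   98.45711189] [ 474.64890819 -217.04845291   92.20669196] [ 528.15940667 -174.67513433  102.40091637]
[ 21.72122549 292.95270573] [-0.82949082  0.55852035] 146.04646856752865
```

View pics/z1.png

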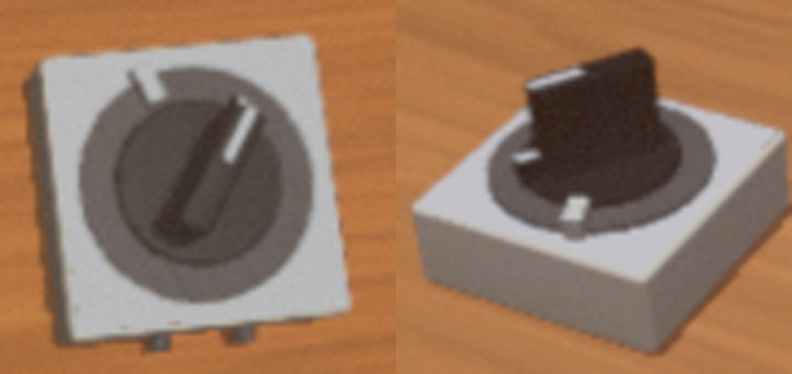

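```bash
python3 - <<'E'
from h import *
c=np.array([501.7,-196.0])
def show(n,o,pts):
    C=cam(n)
    for l,x,y,z in pts:
        p=atz(C,[[o[0]+(x+.5)/4.4-.5,o[1]+(y+.5)/4.4-.5]],[z])[0]; d=p[:2]-c; print(n,l,p.round(1),np.hypot(*d).round(1),np.degrees(np.arctan2(d[1],d[0])).round(1))
show('top',(305,180),[('tab in',152,99,57),('tab out',135,71,57),('bar end',250,102,99),('bar back',172,238,99),('line in',230,160,99)])
show('scene',(130-90,140),[('tab in',580,201,57),('tab out',568,219,57),('nose',527,157,63),('bar end',527,88,99),('line in',585,70,99)])
s=sense(); print(s['tool_pos'],s['tcp_rot'],R.from_euler('xyz',s['tcp_rot'],degrees=True).as_matrix().round(4))
E
```

```text
top tab in [ 540.7 -178.3   57. ] 42.9 24.4
top tab out [ 554.1 -172.    57. ] 57.6 24.6
top bar end [ 529.4 -211.7   99. ] 31.9 -29.5
top bar back [ 474.2 -171.1   99. ] 37.1 137.8
top line in [ 505.2 -199.9   99. ] 5.2 -48.0
scene tab in [ 546.2 -175.9   57. ] 48.8 24.3
scene tab out [ 559.9 -172.9   57. ] 62.6 21.6
scene nose [ 534.9 -212.3   63. ] 37.0 -26.1
scene bar end [ 531.  -209.5   99. ] 32.3 -24.7
scene line in [ 507.1 -194.5   99. ] 5.6 15.6
[ 222.88732265 -556.54906822  252.31809258] [-1.79900679e+02 -8.76467800e-03  2.18176290e+01] [[ 9.284e-01  3.717e-01 -5.000e-04]
 [ 3.717e-01 -9.284e-01  1.700e-03]
 [ 2.000e-04 -1.700e-03 -1.000e+00]]
```

```bash
python3 -m crank '[[39.3,-23.1,2,0.94,8.5],[39.3,-23.1,2,0.94,8.5],[39.3,-23.1,2,0.94,8.5],[39.3,-23.1,2,0.94,8.5],[39.3,-23.1,2,0.94,8.5],[39.3,-23.1,2,0.94,8.5],[39.3,-23.1,2,0.94,8.5],[39.3,-23.1,2,0.94,8.5],[39.3,-23.1,2,0.94,8.5],[39.3,-23.1,2,0.94,8.5],[39.3,-23.1,2,0.94,8.5],[39.3,-23.1,2,0.94,8.5],[39.3,-23.1,2,0.94,8.5],[39.3,-23.1,2,0.94,8.5]]' 40
python3 - <<'E'
from h import *
print(sense()['qd'].round(1),calibration('wrist')['tool_from_camera'])
C=cam('wrist'); p,d=snapshot('wrist'); np.savez('w1.npz',p=p,d=d,R=C[2],t=C[3]); cv2.imwrite('pics/w1.png',p[:,:,::-1])
E
```

```text
time: 1.5
tool_pos: [501.4, -197.6, 233.2]
tcp_rot: [180.0, 0.0, -32.1]
ft_force: [-0.4, 0.9, -0.2]
finger_gap: 85.5
grip_force: 0.0
[-0.  -0.1 -0.   0.1 -0.1  0.2] [[-6.74070532e-04 -9.44234418e-01 -3.29273306e-01  8.41481365e+01]
 [ 9.99999336e-01 -3.28700365e-04 -1.10455321e-03 -7.27892327e-01]
 [ 9.34724902e-04 -3.29273832e-01  9.44234012e-01 -1.20816454e+02]
 [ 0.00000000e+00  0.00000000e+00  0.00000000e+00  1.00000000e+00]]
```

View pics/w1.png

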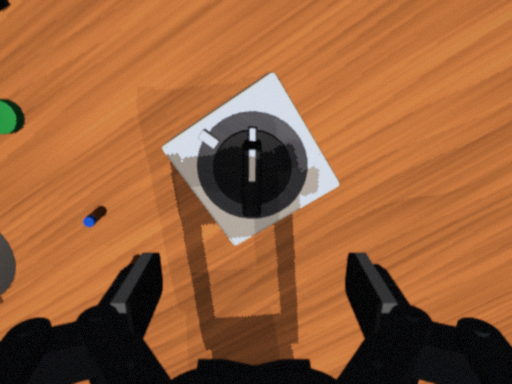

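The wrist view shows the bar upright in the image: nose at about (252,130), white line from about (252,150) to (252,181). The tab runs from about (203,131) to (216,146).

```bash
python3 - <<'E'
from h import *
w=np.load('w1.npz'); K,D,_,_=cam('wrist'); C=(K,D,w['R'],w['t']); p=w['p'].astype(int); P=cloud(C,w['d'])
sub=np.zeros((384,512),bool); sub[65:250,155:345]=1
def comp(m,seed):
    n,l,st,ce=cv2.connectedComponentsWithStats(m.astype(np.uint8)); i=l[seed[1]-3:seed[1]+4,seed[0]-3:seed[0]+4]; k=np.bincount(i[i>0]).argmax(); return l==k,st[k],ce[k]
sq=P[sub&(abs(P[:,:,2]-45)<3)]; r=cv2.minAreaRect(sq[:,:2].astype(np.float32)); print('block',r)
c=np.array(r[0])
bar=P[sub&(P[:,:,2]>92)]; v=np.linalg.eigh(np.cov(bar[:,:2].T))[1][:,1]
br=cv2.minAreaRect(bar[:,:2].astype(np.float32)); print('bar',len(bar),br,np.degrees(np.arctan2(v[1],v[0])))
disc=P[sub&(P[:,:,2]>47)&(P[:,:,2]<51)]; print('ring circ',cv2.minEnclosingCircle(disc[:,:2].astype(np.float32)) if len(disc)else 0)
br_=p.min(2)>140
for n,seed,z in[('nose',(252,133),63),('line',(252,165),99),('tab',(209,139),57)]:
    m,st,ce=comp(br_&sub,seed); y,x=np.nonzero(m); Q=atz(C,np.c_[x,y],np.full(len(x),z)); q=Q.mean(0)[:2]
    u=np.linalg.eigh(np.cov(Q[:,:2].T))[1][:,1]
    for cc in (c,np.array(br[0])):
        e=q-cc; print(n,st,q.round(1),np.hypot(*e).round(1),np.degrees(np.arctan2(e[1],e[0])).round(1),'own',np.degrees(np.arctan2(u[1],u[0])).round(1))
E
```

```text
block ((500.9986572265625, -194.32254028320312), (129.44630432128906, 129.52536010742188), 0.644210159778595)
bar 1454 ((524.9620971679688, -209.32504272460938), (15.48836612701416, 115.86357116699219), 58.180641174316406) 146.96697110067575
ring circ ((506.5585632324219, -194.1077423095703), 77.48744201660156)
nose [250 128   6  13  64] [ 530.5 -213.3] 35.1 -32.8 own 148.2
nose [250 128   6  13  64] [ 530.5 -213.3] 6.8 -35.7 own 148.2
line [251 166   2   1   2] [ 514.2 -202.6] 15.5 -32.0 own 57.8
line [251 166   2   1   2] [ 514.2 -202.6] 12.7 147.9 own 57.8
tab [ 162   73  177  145 5312] [ 522.6 -219.7] 33.4 -49.6 own -144.9
tab [ 162   73  177  145 5312] [ 522.6 -219.7] 10.7 -102.6 own -144.9
```

```bash
python3 - <<'E'
from h import *
w=np.load('w1.npz'); K,D,_,_=cam('wrist'); C=(K,D,w['R'],w['t']); P=cloud(C,w['d'])
s=np.zeros((384,512),bool); s[122:156,193:226]=1
m=s&(P[:,:,2]>53.5)&(P[:,:,2]<61); y,x=np.nonzero(m); Q=P[m]
r=cv2.minAreaRect(Q[:,:2].astype(np.float32)); print(len(x),Q.mean(0),r)
for c in [(501,-194.3),(501.5,-196)]:
    e=np.array(r[0])-c; print(np.hypot(*e),np.degrees(np.arctan2(e[1],e[0])))
for u in [(216,146),(203,132),(252,128),(252,150)]: 
    q=atz(C,[u],[57 if u[0]<230 else 63 if u[1]<140 else 99])[0][:2]; e=q-(501.2,-195); print(u,q.round(1),np.hypot(*e).round(1),np.degrees(np.arctan2(e[1],e[0])).round(1))
s=sense(); Rt=R.from_euler('xyz',s['tcp_rot'],degrees=True).as_matrix(); print(s['tool_pos'],s['tcp_rot'],Rt.T@(np.array([501.3,-195.2,90])-s['tool_pos']))
p=w['p'][115:225,185:320]; cv2.imwrite('pics/z2.png',cv2.resize(p,None,fx=5,fy=5,interpolation=cv2.INTER_CUBIC)[:,:,::-1])
E
```

```text
231 [ 545.25272774 -176.6923816    56.68206931] ((541.9749145507812, -178.6901092529297), (29.494890213012695, 15.477837562561035), 6.776477336883545)
43.847603259235235 20.85494585540761
44.02102935607656 23.154923478536286
(216, 146) [ 538.1 -178.6] 40.4 24.0
(203, 132) [ 555.1 -175.9] 57.2 19.5
(252, 128) [ 535.2 -216.1] 40.0 -31.8
(252, 150) [ 525.1 -209.9] 28.2 -32.0
[ 501.47746787 -197.54213252  233.3457709 ] [ 1.79991284e+02 -3.60606298e-03 -3.21381138e+01] [ -1.40522145  -1.91064256 143.34539376]
```

View pics/z2.png

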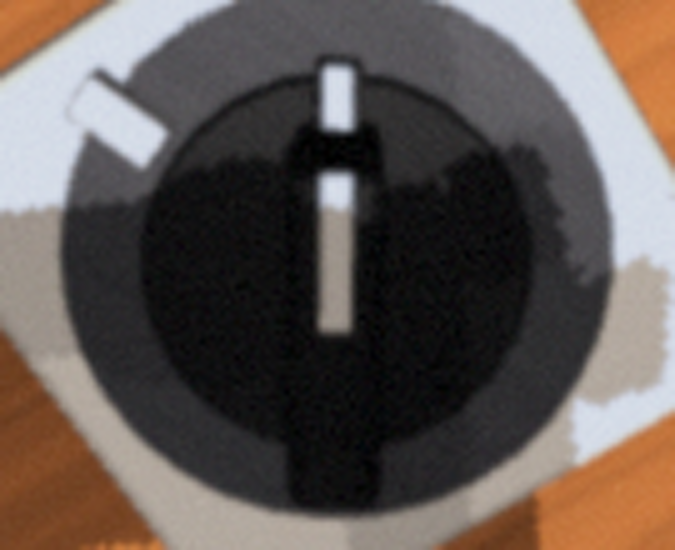

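```bash
python3 -m crank '[[-0.14,-0.19,4,0,8.5],[-0.14,-0.19,7,0,8.5],[-0.14,-0.19,10,0,8.5],[-0.14,-0.19,12,0,8.5],[-0.14,-0.19,13.5,0,6],[-0.14,-0.19,14.3,0,5],[-0.14,-0.19,14.3,0,4],[-0.14,-0.19,14.3,0,3],[-0.14,-0.19,14.3,0,2.5],[-0.14,-0.19,14.3,0,2],[-0.14,-0.19,14.3,0,1.6],[-0.14,-0.19,14.3,0,1.2],[-0.14,-0.19,14.3,0,1],[-0.14,-0.19,14.3,0,1],[-0.14,-0.19,14.3,0,1],[-0.14,-0.19,14.3,0,1]]' 40
```

```text
time: 3.15
tool_pos: [501.9, -195.8, 91.6]
tcp_rot: [179.9, -0.1, -32.1]
ft_force: [-4.8, -7.4, 4.7]
finger_gap: 15.5
grip_force: 40.2
```

```bash
python3 -m crank '[[0,0,0,-0.08,1],[0,0,0,-0.16,1],[0,0,0,-0.24,1],[0,0,0,-0.32,1],[0,0,0,-0.4,1],[0,0,0,-0.48,1],[0,0,0,-0.56,1],[0,0,0,-0.64,1],[0,0,0,-0.72,1],[0,0,0,-0.8,1],[0,0,0,-0.88,1],[0,0,0,-0.94,1],[0,0,0,-0.94,1],[0,0,0,-0.94,1],[0,0,0,-0.94,1]]'
python3 - <<'E'
from h import *
p,d=snapshot('wrist'); cv2.imwrite('pics/w2.png',p[:,:,::-1])
E
```

```text
time: 4.65
tool_pos: [501.9, -195.2, 91.6]
tcp_rot: [179.9, 0.0, 21.8]
ft_force: [-5.4, -4.2, 5.3]
finger_gap: 15.3
grip_force: 40.4
```

View pics/w2.png

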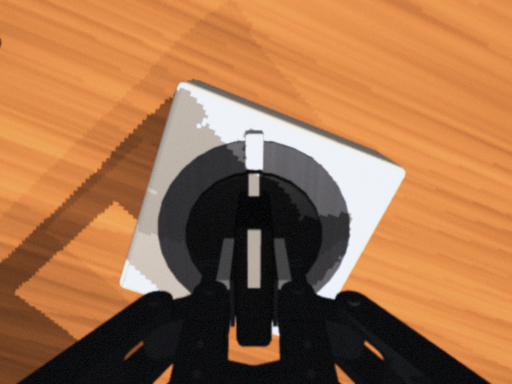

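The pointer at about (254,185) and the tab at about (254,150) are in line to within a pixel. Next I release, lift and check.

```bash
python3 -m crank '[[0,0,0,-0.94,2],[0,0,0,0,3]]' >/dev/null 2>&1 <<<"" & kill $! 2>/dev/null; wait; python3 -c "
from bench import sense; s=sense(); print(s['time'],s['tcp_rot'],s['finger_gap'])"
```

```text
4.7 [1.79894241e+02 2.13712650e-02 2.18196606e+01] 15.550322306270813
```

That command was a mistake: it had a stray turn in it and I killed it. The clock and pose show it never ran. Here is the proper release.

```bash
python3 -m crank '[[0,0,0,0,2],[0,0,0,0,3],[0,0,0,0,5],[0,0,0,0,6],[0,0,0,0,7],[0,0,0,0,7],[0,0,0,0,7],[0,0,-2,0,7],[0,0,-4,0,8],[0,0,-7,0,8],[0,0,-11,0,8],[0,0,-14,0,8],[0,0,-14,0,8],[0,0,-14,0,8]]'
python3 - <<'E'
from h import *
C=cam('wrist');p,d=snapshot('wrist'); np.savez('w3.npz',p=p,d=d,R=C[2],t=C[3])
cv2.imwrite('pics/w3.png',cv2.resize(p[90:230,170:340],None,fx=4,fy=4,interpolation=cv2.INTER_CUBIC)[:,:,::-1])
E
```

```text
time: 6.1
tool_pos: [502.3, -194.4, 231.1]
tcp_rot: [179.9, -0.1, 21.8]
ft_force: [0.1, 0.6, -0.7]
finger_gap: 79.8
grip_force: 0.0
```

View pics/w3.png

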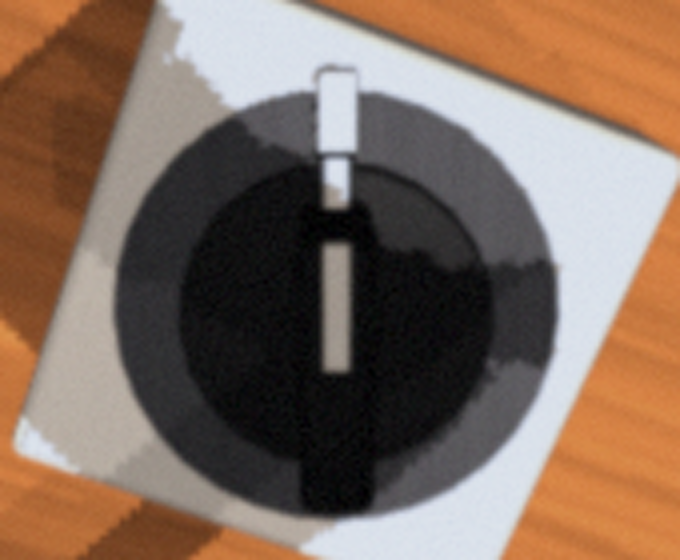

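The close-up shows the nose at x≈337 and the tab at x≈337.5 (crop pixels), so the pointer is on the tab within about half a degree. The gripper is clear of the valve.

```bash
python3 -c "from bench import hand_in; print(hand_in())"
```

```text
the job is handed in; nothing more can be done
None
```

I turned the square-block valve's knob about 54° anticlockwise, until its pointer was on the index tab to within about half a degree, then let go. I handed the job in at about 6 s, with the gripper clear and the round-foot knob untouched.

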